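# Release the keeper of a glass-grinding lap

### The job

The lap's red T-bar knob has a left-hand thread: loosen it by turning it clockwise (seen from above) until you feel it come up against its stop, without straining it past the stop. Only then slide the slotted brass keeper level out from under it, without wrenching it against the stud or foot, and lay it gently, flat on its underside and roughly centred, in the shallow aluminium tray. Leave the knob backed off and do not disturb the other things on the bench.

Things in the scene. Friction and masses are not known exactly. Their poses are not given: they have to be found in the camera images.
- lap: Bench lap for grinding glass, fixed: blue housing 210x210x50 mm, black round pan 264 mm across, on it a round grey disc 200 mm across, its top face 100 mm above the table (the pan's rim 22 mm below that). Origin: underside centre, on the vertical spindle axis. The spindle is braked at any angle, so the knob's heading does not tell how far it must turn.
- knob_grip (a point): Red T-bar knob on the spindle axis: point at mid height of the bar. Bar 50 mm long along this point's x, 14 mm thick along its y, 30 mm high (13 mm above to 17 mm below this point). Under it a round red flange 42 mm across, 7 mm thick. Left-hand thread: clockwise from above loosens; knob and foot rise 1.3 mm per radian. It stays where it is left between grasps.
- knob_top (a point): Centre of the knob bar's top face. Feel of the knob: 1.7 to 3.1 rad from its unknown start to the stop. Running drag about 0.2 N m. The stop is springy: past it the torque climbs by about 2 N m per radian. A torque of 0.4 to 0.6 N m means fully backed off; over 0.9 N m it is being strained. When let go it springs back to the stop, which is fine.
- foot_under (a point): Centre of the underside of the round steel foot, 28 mm across and 7 mm thick, that hangs under the knob's flange, 31 mm below point knob_grip. It rises with the knob. At the stop it is well clear above the keeper's rim.
- keeper: Brass slotted keeper (C-washer), loose, about 0.16 kg, flat on the disc round the 12 mm stud and under the foot. Origin: underside, in the slot, on the spindle axis at the start; x along the slot toward the tab, z up. U-shaped plate 6 mm thick, 48 mm wide, x = -26 to +84 mm (22 mm wide beyond x = 26). A rim 2.5 mm high on it stands round the foot and locks it in until the foot has risen.
- keeper_mouth (a point): Open end of the keeper's slot, 26 mm from its origin along -x, on its underside. The slot is 15 mm wide (1.5 mm play each side of the stud). The keeper comes out level along its own +x; after 45 mm it is clear of stud and foot. A few newtons are enough; over 25 N is wrenching it.
- keeper_tab (a point): Grip point on the keeper's upright brass tab, 74 mm from the keeper's origin along its x and 26 mm above its underside. The tab is 20 mm long (keeper's x), 12 mm thick (keeper's y), its top is 34 mm above the underside.
- keeper_mid (a point): Middle of the keeper's length, on its underside, 29 mm from its origin toward the tab.
- tray: Shallow aluminium tray, fixed, 130 mm (its x) by 190 mm (its y), walls 10 mm high and 3 mm thick, floor 3 mm thick. Origin: underside centre. The keeper fits lengthwise along the tray's y, either way round.
- optic_block: Wooden block 110x160x18 mm with glass pieces on it (28 mm high in all), fixed beside the tray; keep off. Origin: underside centre.
- stone: White dressing stone 50x20x12 mm lying loose on the lap's disc, on the side away from the keeper's tab. Leave alone.
- oil: White bottle with black cap, 60 mm across, 150 mm high, loose. Leave alone.
- paddle: Black graphite paddle 90x60x12 mm with a wooden handle, loose. Leave alone.
- steel_cup: Steel cup 70 mm across, 90 mm high, loose. Leave alone.
- spanner: Steel spanner lying beyond the lap, loose. Leave alone.
- paperweight: Green glass paperweight 68 mm across, 47 mm high, loose. Leave alone.
- spacer: Brass ring 44 mm across, 12 mm high, loose. Leave alone.
Things that resemble listed ones, but are neither listed nor needed, are in the scene too. There is more than one size of the keeper; the job needs the largest.

How it is judged:
By the outcome, as a careful person would: the job done as asked, in the order asked, and still so for the second after the job is handed in, with the robot touching nothing.
It also fails if it takes over 72 s, if anything falls off the work surface, if the arm or the gripper's body presses on something with over 40 N, if the wrist force passes 120 N, or if a joint passes its speed limit or range.

### The arm

A 7-joint arm with a two-finger parallel gripper is mounted at the origin on the work surface. World frame = base frame: x ahead of the robot, y to its left, z up, the work surface at z = 0. Lengths are in mm, angles in rad, forces in N, time in s.
With the tool pointing down it reaches from about 400 to 875 mm from the base axis. Payload 19.3 kg.
Tool frame: the origin (TCP) lies midway between the tips of the shut fingers; the grasp point (between the pads) lies robot.tcp_to_grasp behind it (robot.tcp_to_grasp is the distance from the TCP to the grasp point, in mm); z points along the fingers, y is the direction in which the jaws open and shut (so a half turn about z gives the same grasp; the last joint's range is limited). The gripper opens to 85 mm and grips with 20 to 120 N. Pads are 22 mm wide; open, the fingers measure 114 mm over their backs; the gripper's body (76 mm by 85 mm) begins 54 mm behind the grasp point. The pads swing forward as they close: fully open they stand 13 mm farther back than shut.
Start: joints at [-1.2, 0.521, -0.036, 1.599, 0.021, 1.021, -0.113], TCP at [266.681, 565.24, 231.291] pointing down, gripper open.
Joint ranges: [-2.91, 2.91], [-0.3, 2.13], [-1.5, 1.42], [0.17, 2.43], [-1.26, 4.41], [0.16, 1.93], [-2.52, 2.52]. Speed limits (rad/s): [1.89, 1.89, 2.39, 2.39, 3.01, 3.01, 3.01].

### API

Orientations are given as a rotation vector (axis times angle).
In Python, from bench import sensors, read_camera, sign_off, nets, robot gives the robot as it stands.
- The arm moves only by the tool move_arm, never from a script. Its argument "deltas" is a list of rows, each a list of 7 numbers: the opening, from -1 (shut) to 1 (fully open), so that 0 is half open, then the shift along the tool's x, y, z in cm, then the turn, a rotation vector about the tool's x, y, z in rad. A call has 1 to 20 rows; each row is the pose to reach, as a shift and turn from the pose commanded when the call began, along the tool's axes at that moment; what a row does not reach only later rows make up. A row lasts 1/12 s, in which the tool goes at most 41.7 mm and 7.16 degrees, less where a joint would pass 70% of its speed; a pose out of reach is approached as far as the arm can. A call with a gripper value outside its range is refused whole. The fingers move at their own pace and stop on an object; the grip force is fixed at half the most. Time passes only in rows, so rows that repeat a pose let the fingers close. It gives the time, the measured TCP pose, the force and the opening at its end, in the units of the state.
- sensors.get_obs(): the state, without advancing time (a new reading comes with each control period).
- read_camera(name): name is "scene" or "top" or "wrist"; returns a dict with "pixels" (480x640x3 uint8, red, green, blue), "K" (3x3 intrinsics, pixels), "R" (3x3) and "t" (3): a world point X has camera coordinates R X + t; the wrist camera has in their place "tool_from_camera" (4x4, takes a point from camera to tool coordinates, whose origin is the TCP and whose axes are the flange's). Camera axes: x right, y down, z forward; pixel columns grow to the right and rows downward; lengths in mm; the calibration is good to about 2 mm. A picture is of the moment at which its call begins: read the wrist's pose just before it. There is no depth.
- sign_off(): hands the job in, once; it reports no verdict.
Trained networks look in a picture, given as the dict that the camera call returned (one of the last four; its "shot" number tells which), for a name from the list of things; names that differ only in an ending like _2 or _b are one class to them, and where a whole thing is asked for, a point or a joint stands for the part that bears it (a point fixed in the world has none). Each returns a list of dicts, best first, with "confidence" (0 to 1); they miss things now and then, are a little off and sometimes report something else, mostly with a low value. They report only what shows in the picture. A call takes as long as a camera call. They do not tell look-alikes from the thing itself.
- nets.recognise(picture, query): "position" ([column, row] as shares, 0 to 1, of the picture: columns of its width, rows of its height, amid what is visible of it).
- nets.silhouettes(picture, query): "region" (480x640 bool, what is visible of it) and "position" ([column, row] as shares, 0 to 1, of the picture: columns of its width, rows of its height, amid what is visible of it).
The state is a dict: "t": time; "joint_positions": joint angles; "joint_vel": joint speeds; "joint_efforts": joint torques, N m; "eef_pos": TCP position; "eef_rot": TCP orientation; "wrist_force": force on the tool from outside, world axes, zero at the start; "moment": the same for the moment, N m; "finger_gap": finger opening in mm.
Only numpy, scipy, OpenCV 4.12 (cv2) and the standard library are available. Lean on these libraries where they do the work, as an engineer would, in place of code of your own. Each camera call takes 0.05 s, during which the arm holds its last target. There are 200 camera calls.

## Working session

There is one attempt and no reset: what is moved stays moved. The work goes in short steps, Python scripts to look and compute and a tool call to move; the robot and the scene stay as the last step left them, time stands still between calls to the robot, and variables do not carry over. Pictures are saved under pics/ and viewed, about 8 in all and at most 12, crops included, and the job is handed in when it is done.

Besides the shell and the picture viewer there is one more tool, called after "Emit:" as name(argument=value, ...), one argument or row to a line, values as JSON. move_arm: Moves the arm, as the interface text tells. Its arguments: {"type":"object","properties":{"deltas":{"type":"array"}},"required":["deltas"]}

```bash
ls; mkdir -p pics; cat > h.py <<'E'
import numpy as np, cv2
from bench import sensors, read_camera, sign_off, nets, robot
from scipy.spatial.transform import Rotation as Rn
def save(p,n): cv2.imwrite('pics/'+n,cv2.cvtColor(p['pixels'],cv2.COLOR_RGB2BGR))
def proj(p,X):
    c=np.asarray(X,float)@np.array(p['R']).T+np.array(p['t']); u=c@np.array(p['K']).T; return u[...,:2]/u[...,2:]
def back(p,uv,z):
    R=np.array(p['R']);t=np.array(p['t']);d=R.T@np.linalg.solve(np.array(p['K']),[uv[0],uv[1],1.]);o=-R.T@t
    return o+d*(z-o[2])/d[2]
def wristcam(p,o):
    T=np.eye(4);T[:3,:3]=Rn.from_rotvec(o['eef_rot']).as_matrix();T[:3,3]=o['eef_pos']
    M=np.linalg.inv(T@np.array(p['tool_from_camera']));p=dict(p);p['R']=M[:3,:3];p['t']=M[:3,3];return p
def px(d): return np.array(d['position'])*[640,480]
E
python3 - <<'E'
from h import *
o=sensors.get_obs();print({k:np.round(v,3) for k,v in o.items()}, robot.tcp_to_grasp)
for c in ['top','scene']:
    p=read_camera(c);save(p,c+'.png')
    for n,z in [('lap',78),('knob_top',150),('knob_grip',137),('keeper',106),('keeper_tab',128),('keeper_mouth',103),('tray',3),('stone',106)]:
        for d in nets.recognise(p,n)[:3]: print(c,n,round(d['confidence'],2),px(d).round(),back(p,px(d),z).round(1))
E
```

```text
pics
{'t': np.float64(0.0), 'joint_positions': array([-1.2  ,  0.522, -0.036,  1.6  ,  0.021,  1.021, -0.113]), 'joint_vel': array([-0.001,  0.   , -0.   , -0.001, -0.002,  0.001, -0.001]), 'joint_efforts': array([-1.0000e-03, -9.2707e+01,  1.9800e+00, -3.6993e+01,  1.8000e-02,
        8.0000e-03, -0.0000e+00]), 'eef_pos': array([266.57 , 564.924, 230.729]), 'eef_rot': array([-6.870e-01, -3.065e+00,  2.000e-03]), 'wrist_force': array([-0.088,  0.943,  0.128]), 'moment': array([-0.049,  0.04 , -0.036]), 'finger_gap': np.float64(85.244)} 18.700000000000003
top lap 0.76 [298. 252.] [516.5  80.7  78. ]
top knob_top 0.81 [301. 250.] [513.6  74.  150. ]
top knob_grip 0.89 [297. 251.] [512.5  80.8 137. ]
top knob_grip 0.54 [309. 271.] [471.7  57.1 137. ]
top keeper 0.83 [396. 235.] [ 552.8 -122.4  106. ]
top keeper 0.73 [308. 270.] [476.3  58.2 106. ]
top keeper 0.67 [297. 152.] [722.   88.1 106. ]
top keeper_tab 0.81 [396. 236.] [ 548.2 -118.6  128. ]
top keeper_tab 0.65 [297. 150.] [721.1  86.7 128. ]
top keeper_tab 0.61 [306. 270.] [474.5  62.9 128. ]
top keeper_mouth 0.97 [306. 268.] [4
[... 204 characters left out ...]
[510.  150.7 106. ]
scene lap 0.69 [344. 246.] [526.7  89.8  78. ]
scene knob_top 0.58 [345. 225.] [526.5  88.4 150. ]
scene knob_grip 0.89 [348. 223.] [514.8  83.4 137. ]
scene knob_grip 0.49 [360. 208.] [476.8  73.4 137. ]
scene keeper 0.95 [250. 333.] [760.  127.3 106. ]
scene keeper 0.71 [358. 210.] [467.5  58.9 106. ]
scene keeper 0.66 [444. 392.] [587.1 395.1 106. ]
scene keeper_tab 0.8 [250. 331.] [762.1 133.2 128. ]
scene keeper_tab 0.61 [356. 210.] [481.7  67.5 128. ]
scene keeper_mouth 0.96 [248. 333.] [763.  124.5 103. ]
scene keeper_mouth 0.69 [359. 208.] [462.7  56.9 103. ]
scene keeper_mouth 0.62 [250. 203.] [611.2 -80.8 103. ]
scene tray 0.67 [190. 158.] [ 610.8 -320.4    3. ]
```

View pics/top.png

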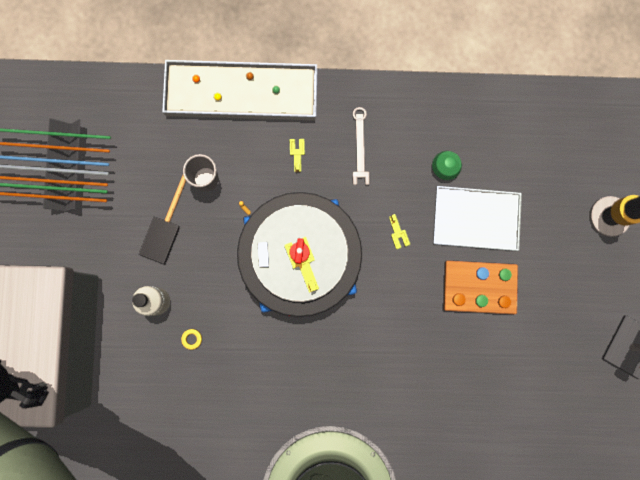

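View pics/scene.png

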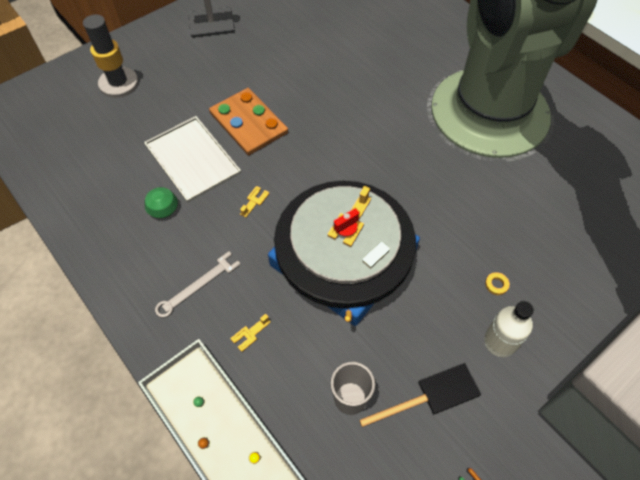

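```bash
python3 - <<'E'
from h import *
p=read_camera('wrist');print(np.round(p['tool_from_camera'],3),np.round(p['K'],1))
R=Rn.from_rotvec(sensors.get_obs()['eef_rot']).as_matrix();print(R.round(3))
print(R.T@[513-266.6,76-565,60])
E
```

```text
[[-1.00000e-03 -9.61000e-01 -2.77000e-01  6.76110e+01]
 [ 1.00000e+00 -1.00000e-03 -1.00000e-03 -4.18000e-01]
 [ 0.00000e+00 -2.77000e-01  9.61000e-01 -1.42704e+02]
 [ 0.00000e+00  0.00000e+00  0.00000e+00  1.00000e+00]] [[340.    0.  317.3]
 [  0.  340.  236.3]
 [  0.    0.    1. ]]
[[-0.904  0.427 -0.   ]
 [ 0.427  0.904 -0.   ]
 [ 0.    -0.    -1.   ]]
[-431.48279536 -337.12910193  -60.00438268]
```

Emit:
move_arm(
  deltas=[
    [1, -4, -3.1, -3, 0, 0, 0],
    [1, -8, -6.2, -6, 0, 0, 0],
    [1, -11, -8.6, -6, 0, 0, 0],
    [1, -14, -11, -6, 0, 0, 0],
    [1, -17, -13.3, -6, 0, 0, 0],
    [1, -20, -15.6, -6, 0, 0, 0],
    [1, -23, -18, -6, 0, 0, 0],
    [1, -26, -20.3, -6, 0, 0, 0],
    [1, -29, -22.7, -6, 0, 0, 0],
    [1, -32, -25, -6, 0, 0, 0],
    [1, -35, -27.3, -6, 0, 0, 0],
    [1, -38, -29.7, -6, 0, 0, 0],
    [1, -41, -32, -6, 0, 0, 0],
    [1, -43, -33.7, -6, 0, 0, 0],
    [1, -43, -33.7, -6, 0, 0, 0],
    [1, -43, -33.7, -6, 0, 0, 0],
    [1, -43, -33.7, -6, 0, 0, 0],
  ],
)

```text
t: 2.37
eef_pos: [511.5, 77.6, 291.2]
eef_rot: [-0.686, -3.065, -0.0]
wrist_force: [0.0, -0.1, -0.6]
finger_gap: 85.4
```

```bash
python3 - <<'E'
from h import *
o=sensors.get_obs();print(o['t'],o['eef_pos'].round(1),o['joint_positions'].round(2),o['moment'].round(2))
p=wristcam(read_camera('wrist'),o);save(p,'w1.png')
for n,z in [('knob_top',150),('knob_grip',137),('keeper',106),('keeper_tab',128),('keeper_mouth',103),('stone',106)]:
    for d in nets.recognise(p,n)[:2]: print(n,round(d['confidence'],2),px(d).round(),back(p,px(d),z).round(1))
E
```

```text
2.3667 [511.5  77.6 291.2] [-0.41  0.29  0.19  1.81 -0.06  1.05  0.93] [-0.02  0.03  0.  ]
knob_top 0.68 [318. 214.] [506.8  80.1 150. ]
knob_grip 0.79 [318. 220.] [514.2  76.3 137. ]
knob_grip 0.72 [533.   9.] [434.4 295.3 137. ]
keeper 0.87 [185. 287.] [526.4 -83.2 106. ]
keeper 0.79 [392. 340.] [677.7  89.6 106. ]
keeper_tab 0.95 [187. 289.] [523.9 -70.3 128. ]
keeper_tab 0.65 [320. 218.] [514.7  78.6 128. ]
keeper_mouth 0.71 [185. 288.] [527.6 -85.7 103. ]
keeper_mouth 0.7 [285. 187.] [477.8  58.2 103. ]
stone 0.7 [383. 178.] [509.8 147.7 106. ]
```

View pics/w1.png

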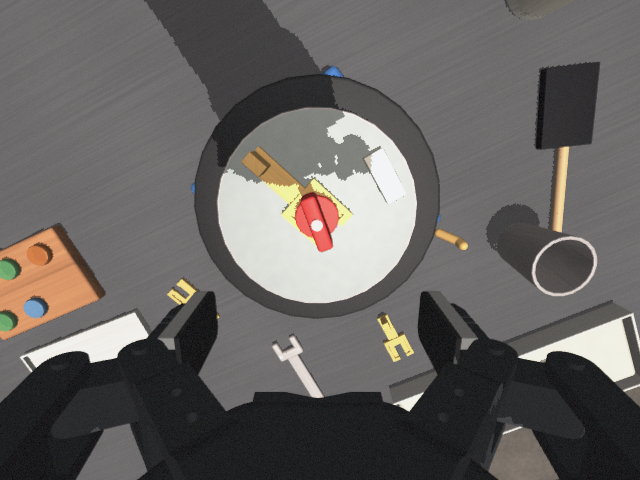

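```bash
cat > ov.py <<'E'
from h import *
def circ(c,r,z): a=np.linspace(0,2*np.pi,90);return np.c_[c[0]+r*np.cos(a),c[1]+r*np.sin(a),0*a+z]
def rect(c,th,x0,x1,y0,y1,z):
    q=np.array([[x0,y0],[x1,y0],[x1,y1],[x0,y1],[x0,y0]]);C,S=np.cos(th),np.sin(th)
    return np.c_[c[0]+C*q[:,0]-S*q[:,1],c[1]+S*q[:,0]+C*q[:,1],0*q[:,0]+z]
def overlay(p,items,crop,s,name):
    x,y,w,h=crop;im=cv2.cvtColor(p['pixels'],cv2.COLOR_RGB2BGR)[y:y+h,x:x+w];im=cv2.resize(im,None,fx=s,fy=s,interpolation=cv2.INTER_NEAREST)
    for X,col in items: cv2.polylines(im,[np.int32(((proj(p,X)-[x,y]+.5)*s).round())],False,col,1)
    cv2.imwrite('pics/'+name,im)
E
python3 - <<'E'
from ov import *
o=sensors.get_obs();p=wristcam(read_camera('wrist'),o)
for uv,z in [((318,226),150),((308,197),150),((325,250),150),((317,214),120)]: print(uv,back(p,uv,z).round(1))
h=cv2.cvtColor(p['pixels'],cv2.COLOR_RGB2HSV)
# pan: outer circle fit from dark mask
dark=(h[...,2]<70).astype('uint8');dark[320:]=0
from scipy.optimize import least_squares
def edge(c):
    # radial search of white->dark edge of the disc at z=100, on lit side
    pts=[]
    for a in np.linspace(0,2*np.pi,120,endpoint=False):
        r=np.arange(85,115,.5);q=proj(p,np.c_[c[0]+r*np.cos(a),c[1]+r*np.sin(a),0*r+100])
        g=cv2.remap(cv2.cvtColor(p['pixels'],cv2.COLOR_RGB2GRAY).astype('float32'),np.float32(q[:,0])[None],np.float32(q[:,1])[None],1)[0]
        d=np.diff(cv2.GaussianBlur(g[None],(5,1),0)[0]);i=d.argmin()
        if d[i]<-8: pts.append([c[0]+r[i]*np.cos(a),c[1]+r[i]*np.sin(a)])
    return np.array(pts)
c=np.array([513.,77.])
for _ in range(4):
    P=edge(c);f=least_squares(lambda v:np.hypot(*(P-v[:2]).T)-v[2],[*c,100],loss='soft_l1');c=f.x[:2]
print('disc',f.x,len(P),np.abs(f.fun).mean())
kb=rect(c,0,0,0,0,0,0)
a=back(p,(308,197),150);b=back(p,(325,250),150);th=np.arctan2(*(b-a)[[1,0]]);print('bar',th,np.linalg.norm(b-a))
t=back(p,(250,153),134);k=np.arctan2(t[1]-c[1],t[0]-c[0]);print('keeper',k,t)
overlay(p,[(circ(c,100,100),(255,0,0)),(rect(c,th,-25,25,-7,7,150),(0,255,0)),(circ(c,21,120),(0,255,255)),(rect(c,k,-26,26,-24,24,106),(255,0,255)),(rect(c,k,26,84,-11,11,106),(255,0,255)),(rect(c,k,64,84,-6,6,134),(255,255,0))],(200,90,230,200),3.4,'ov1.png')
E
```

```text
(318, 226) [516.1  75.4 150. ]
(308, 197) [489.7  78.5 150. ]
(325, 250) [538.4  71.7 150. ]
(317, 214) [512.1  76.3 120. ]
disc [514.4817128   74.78819343  99.1886967 ] 120 0.26573184392045945
bar -0.13925560531027417 49.15760633071717
keeper -2.8158647770137293 [436.47210053  48.43978613 134.        ]
```

View pics/ov1.png

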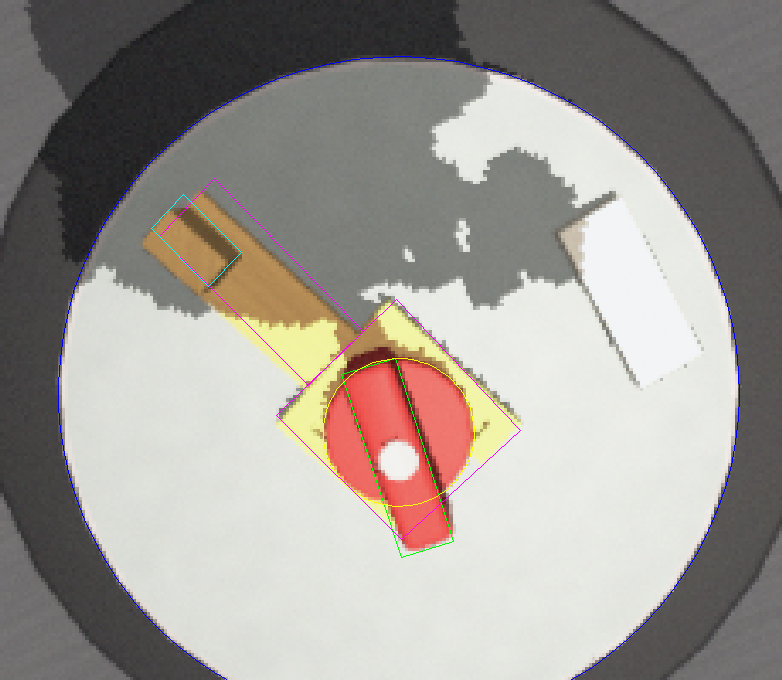

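Emit:
move_arm(
  deltas=[
    [1, -0.2, 0, 2, 0, 0, -0.1],
    [1, -0.3, -0.1, 5, 0, 0, -0.2],
    [1, -0.35, -0.1, 8, 0, 0, -0.3],
    [1, -0.35, -0.1, 11, 0, 0, -0.3],
    [1, -0.35, -0.1, 13, 0, 0, -0.3],
    [1, -0.35, -0.1, 15, 0, 0, -0.3],
    [1, -0.35, -0.1, 16.0, 0, 0, -0.3],
    [1, -0.35, -0.1, 16.4, 0, 0, -0.3],
    [1, -0.35, -0.1, 16.4, 0, 0, -0.3],
    [1, -0.35, -0.1, 16.4, 0, 0, -0.3],
  ],
)

```text
t: 3.6
eef_pos: [515.0, 74.7, 128.1]
eef_rot: [0.221, 3.133, 0.0]
wrist_force: [-0.7, -0.8, -0.6]
finger_gap: 85.3
```

```bash
python3 - <<'E'
from ov import *
o=sensors.get_obs();print(o['t'],o['eef_pos'].round(1),o['joint_positions'].round(2),o['moment'].round(3),o['wrist_force'].round(1),Rn.from_rotvec(o['eef_rot']).as_matrix().round(3))
p=wristcam(read_camera('wrist'),o);save(p,'w2.png')
E
```

```text
3.6 [515.   74.7 128.1] [-0.33  0.5   0.1   1.97 -0.08  0.67  1.24] [0.024 0.014 0.016] [-0.7 -0.8 -0.6] [[-0.99   0.14   0.001]
 [ 0.14   0.99   0.   ]
 [-0.001  0.    -1.   ]]
```

View pics/w2.png

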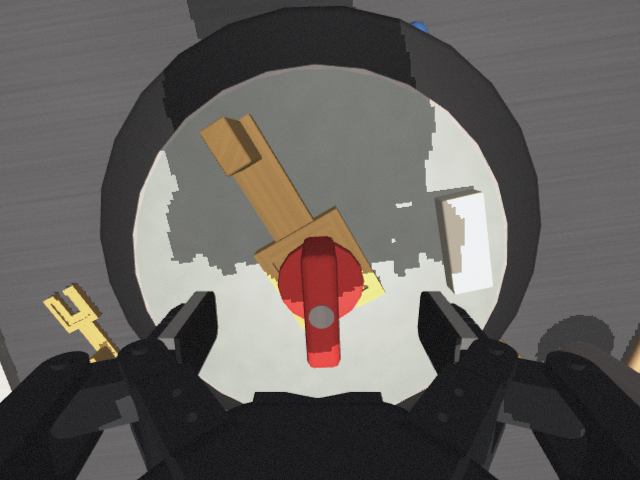

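Emit:
move_arm(
  deltas=[
    [1, 0, 0.1, 0.2, 0, 0, -0.04],
    [0, 0, 0.1, 0.2, 0, 0, -0.04],
    [-1, 0, 0.1, 0.2, 0, 0, -0.04],
    [-1, 0, 0.1, 0.2, 0, 0, -0.04],
    [-1, 0, 0.1, 0.2, 0, 0, -0.04],
    [-1, 0, 0.1, 0.2, 0, 0, -0.04],
    [-1, 0, 0.1, 0.2, 0, 0, -0.04],
    [-1, 0, 0.1, 0.2, 0, 0, -0.04],
    [-1, 0, 0.1, 0.2, 0, 0, -0.04],
    [-1, 0, 0.1, 0.2, 0, 0, -0.04],
  ],
)

```text
t: 4.48
eef_pos: [514.8, 75.9, 125.5]
eef_rot: [0.158, 3.137, 0.001]
wrist_force: [0.1, 3.5, 5.4]
finger_gap: 13.2
```

```bash
cat > s.py <<'E'
from h import *
o=sensors.get_obs();R=Rn.from_rotvec(o['eef_rot']).as_matrix()
print(round(float(o['t']),2),o['eef_pos'].round(1),'j',o['joint_positions'].round(2),'M',o['moment'].round(3),'F',o['wrist_force'].round(1),'gap',round(float(o['finger_gap']),1),'xhead',round(np.arctan2(R[1,0],R[0,0]),3),'tilt',R[2].round(3))
E
python3 s.py
```

```text
4.48 [514.8  75.9 125.5] j [-0.32  0.51  0.09  1.97 -0.07  0.66  1.27] M [0.866 0.099 0.052] F [0.1 3.5 5.4] gap 13.2 xhead 3.041 tilt [-0.  0. -1.]
```

Emit:
move_arm(
  deltas=[
    [-1, 0, 0, -0.01, 0, 0, 0.08],
    [-1, 0, 0, -0.02, 0, 0, 0.16],
    [-1, 0, 0, -0.03, 0, 0, 0.24],
    [-1, 0, 0, -0.04, 0, 0, 0.32],
    [-1, 0, 0, -0.05, 0, 0, 0.4],
    [-1, 0, 0, -0.05, 0, 0, 0.4],
    [-1, 0, 0, -0.05, 0, 0, 0.4],
  ],
)

```text
t: 5.07
eef_pos: [514.5, 75.2, 125.9]
eef_rot: [-0.779, -3.043, 0.001]
wrist_force: [-1.7, -1.1, 7.2]
finger_gap: 13.0
```

```bash
python3 s.py
```

```text
5.07 [514.5  75.2 125.9] j [-0.41  0.51  0.2   1.98 -0.16  0.66  0.96] M [-0.289  0.437  0.254] F [-1.7 -1.1  7.2] gap 13.0 xhead 2.64 tilt [-0.    -0.001 -1.   ]
```

Emit:
move_arm(
  deltas=[
    [-1, 0, 0, -0.01, 0, 0, 0.1],
    [-1, 0, 0, -0.03, 0, 0, 0.2],
    [-1, 0, 0, -0.04, 0, 0, 0.3],
    [-1, 0, 0, -0.05, 0, 0, 0.4],
    [-1, 0, 0, -0.07, 0, 0, 0.5],
    [-1, 0, 0, -0.08, 0, 0, 0.6],
    [-1, 0, 0, -0.09, 0, 0, 0.7],
    [-1, 0, 0, -0.1, 0, 0, 0.8],
    [-1, 0, 0, -0.12, 0, 0, 0.9],
    [-1, 0, 0, -0.13, 0, 0, 1.0],
    [-1, 0, 0, -0.14, 0, 0, 1.1],
    [-1, 0, 0, -0.14, 0, 0, 1.1],
    [-1, 0, 0, -0.14, 0, 0, 1.1],
  ],
)

```text
t: 6.15
eef_pos: [512.6, 74.3, 126.9]
eef_rot: [-2.255, -2.185, 0.007]
wrist_force: [-13.1, -5.9, 14.0]
finger_gap: 13.2
```

```bash
python3 s.py
```

```text
6.15 [512.6  74.3 126.9] j [-0.62  0.56  0.5   1.99 -0.41  0.7   0.1 ] M [-1.437  3.024  0.254] F [-13.1  -5.9  14. ] gap 13.2 xhead 1.539 tilt [-0.002 -0.004 -1.   ]
```

Emit:
move_arm(
  deltas=[
    [-1, -0.05, -0.1, -0.06, 0, 0, 0.05],
    [-1, -0.09, -0.2, -0.12, 0, 0, 0.1],
    [-1, -0.09, -0.2, -0.14, 0, 0, 0.18],
    [-1, -0.09, -0.2, -0.14, 0, 0, 0.18],
  ],
)

```text
t: 6.48
eef_pos: [511.7, 74.2, 128.1]
eef_rot: [-2.446, -1.971, 0.003]
wrist_force: [-3.4, -2.4, -3.5]
finger_gap: 13.3
```

```bash
python3 s.py
```

```text
6.48 [511.7  74.2 128.1] j [-0.66  0.57  0.56  1.99 -0.45  0.7  -0.04] M [-0.489  0.788  0.194] F [-3.4 -2.4 -3.5] gap 13.3 xhead 1.357 tilt [-0.001 -0.002 -1.   ]
```

Emit:
move_arm(
  deltas=[
    [-1, 0, 0, -0.01, 0, 0, 0.1],
    [-1, 0, 0, -0.02, 0, 0, 0.2],
    [-1, 0, 0, -0.02, 0, 0, 0.2],
    [-1, 0, 0, -0.02, 0, 0, 0.2],
  ],
)

```text
t: 6.82
eef_pos: [511.4, 74.4, 128.2]
eef_rot: [-2.625, -1.725, 0.004]
wrist_force: [-6.2, -1.7, -1.5]
finger_gap: 12.8
```

```bash
python3 s.py
```

```text
6.82 [511.4  74.4 128.2] j [-0.7   0.58  0.61  2.   -0.5   0.72 -0.19] M [-0.411  1.365  0.205] F [-6.2 -1.7 -1.5] gap 12.8 xhead 1.163 tilt [-0.002 -0.002 -1.   ]
```

Emit:
move_arm(
  deltas=[
    [-1, -0.04, -0.08, -0.01, 0, 0, 0.1],
    [-1, -0.04, -0.08, -0.02, 0, 0, 0.2],
    [-1, -0.04, -0.08, -0.02, 0, 0, 0.2],
    [-1, -0.04, -0.08, -0.02, 0, 0, 0.2],
  ],
)

```text
t: 7.15
eef_pos: [510.9, 74.6, 128.6]
eef_rot: [-2.782, -1.459, 0.003]
wrist_force: [-5.2, -0.8, -2.8]
finger_gap: 12.7
```

```bash
python3 s.py
```

```text
7.15 [510.9  74.6 128.6] j [-0.73  0.6   0.66  2.   -0.55  0.73 -0.34] M [-0.154  1.346  0.222] F [-5.2 -0.8 -2.8] gap 12.7 xhead 0.966 tilt [-0.002 -0.001 -1.   ]
```

Emit:
move_arm(
  deltas=[
    [-1, -0.05, -0.08, 0, 0, 0, 0.1],
    [-1, -0.05, -0.08, -0.01, 0, 0, 0.2],
    [-1, -0.05, -0.08, -0.01, 0, 0, 0.2],
    [-1, -0.05, -0.08, -0.01, 0, 0, 0.2],
  ],
)

```text
t: 7.48
eef_pos: [510.5, 74.9, 128.9]
eef_rot: [-2.913, -1.176, 0.001]
wrist_force: [-3.4, 2.2, -3.7]
finger_gap: 12.8
```

```bash
python3 s.py
```

```text
7.48 [510.5  74.9 128.9] j [-0.77  0.62  0.72  2.   -0.6   0.74 -0.49] M [0.292 1.018 0.228] F [-3.4  2.2 -3.7] gap 12.8 xhead 0.767 tilt [-0.001 -0.    -1.   ]
```

Emit:
move_arm(
  deltas=[
    [-1, -0.02, -0.03, 0, 0, 0, 0.1],
    [-1, -0.02, -0.04, -0.01, 0, 0, 0.2],
    [-1, -0.02, -0.04, -0.01, 0, 0, 0.2],
    [-1, -0.02, -0.04, -0.01, 0, 0, 0.2],
  ],
)

```text
t: 7.82
eef_pos: [510.2, 75.2, 129.1]
eef_rot: [-3.016, -0.88, 0.001]
wrist_force: [-4.0, 3.5, -3.6]
finger_gap: 12.8
```

```bash
python3 s.py
```

```text
7.82 [510.2  75.2 129.1] j [-0.8   0.64  0.77  2.   -0.65  0.76 -0.64] M [0.786 0.975 0.257] F [-4.   3.5 -3.6] gap 12.8 xhead 0.568 tilt [-0. -0. -1.]
```

Emit:
move_arm(
  deltas=[
    [-1, -0.03, -0.03, 0, 0, 0, 0.08],
    [-1, -0.03, -0.03, -0.01, 0, 0, 0.15],
    [-1, -0.03, -0.03, -0.01, 0, 0, 0.15],
    [-1, -0.03, -0.03, -0.01, 0, 0, 0.15],
  ],
)

```text
t: 8.15
eef_pos: [510.0, 75.4, 129.3]
eef_rot: [-3.073, -0.652, 0.0]
wrist_force: [-2.6, 4.3, -2.8]
finger_gap: 12.8
```

```bash
python3 s.py
```

```text
8.15 [510.   75.4 129.3] j [-0.83  0.65  0.81  2.01 -0.68  0.78 -0.76] M [1.188 0.688 0.531] F [-2.6  4.3 -2.8] gap 12.8 xhead 0.418 tilt [-0. -0. -1.]
```

Emit:
move_arm(
  deltas=[
    [0.2, 0, 0, 0, 0, 0, 0],
    [1, 0, 0, 0, 0, 0, 0],
    [1, 0, 0, 0, 0, 0, 0],
    [1, 0, 0, 0, 0, 0, 0],
    [1, 0, 0, -1, 0, 0, 0.04],
    [1, 0, 0, -3, 0, 0, 0.08],
    [1, 0, 0, -6, 0, 0, 0.08],
    [1, 0, 0, -9, 0, 0, 0.08],
    [1, 0, 0, -11, 0, 0, 0.08],
    [1, 0, 0, -11, 0, 0, 0.08],
    [1, 0, 0, -11, 0, 0, 0.08],
  ],
)

```text
t: 9.07
eef_pos: [510.4, 75.1, 240.0]
eef_rot: [-3.098, -0.519, -0.003]
wrist_force: [0.0, 0.6, -1.1]
finger_gap: 85.4
```

```bash
python3 s.py; python3 - <<'E'
from h import *
o=sensors.get_obs();p=wristcam(read_camera('wrist'),o);save(p,'w3.png')
for n,z in [('keeper_tab',134),('keeper',106),('knob_top',153)]:
    for d in nets.recognise(p,n)[:2]: print(n,round(d['confidence'],2),px(d).round(),back(p,px(d),z).round(1))
E
```

```text
9.07 [510.4  75.1 240. ] j [-0.97  0.53  1.01  1.91 -0.53  1.   -0.96] M [-0.053  0.02   0.022] F [ 0.   0.6 -1.1] gap 85.4 xhead 0.332 tilt [ 0.002 -0.    -1.   ]
keeper_tab 0.81 [518. 214.] [576.4 -62.7 134. ]
keeper_tab 0.78 [316. 268.] [486.8  65.7 134. ]
keeper 0.96 [516. 214.] [575.7 -79.6 106. ]
keeper 0.61 [374.   6.] [677.5  87.8 106. ]
knob_top 0.71 [320. 230.] [521.4  74.5 153. ]
```

View pics/w3.png

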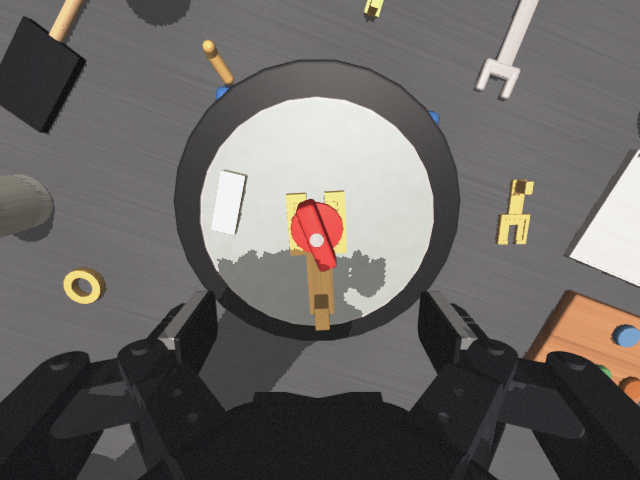

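```bash
python3 - <<'E'
from ov import *
o=sensors.get_obs();p=wristcam(read_camera('wrist'),o)
R=Rn.from_rotvec(o['eef_rot']).as_matrix()
c=np.array([514.,75.]);t=back(p,(322,319),134);k=np.arctan2(t[1]-c[1],t[0]-c[0]);print('tab',t,k,np.hypot(*(t[:2]-c)))
print('dot',back(p,(317,240),153))
k=-2.80
overlay(p,[(rect(c,k,-26,26,-24,24,106),(255,0,255)),(rect(c,k,26,84,-11,11,106),(255,0,255)),(rect(c,k,64,84,-6,6,134),(255,255,0)),(circ(c,100,100),(255,0,0))],(190,160,260,190),3,'ov2.png')
E
```

```text
tab [445.7704225   46.71649223 134.        ] -2.7486197409690445 73.85954276561019
dot [513.18874165  74.11193805 153.        ]
```

View pics/ov2.png

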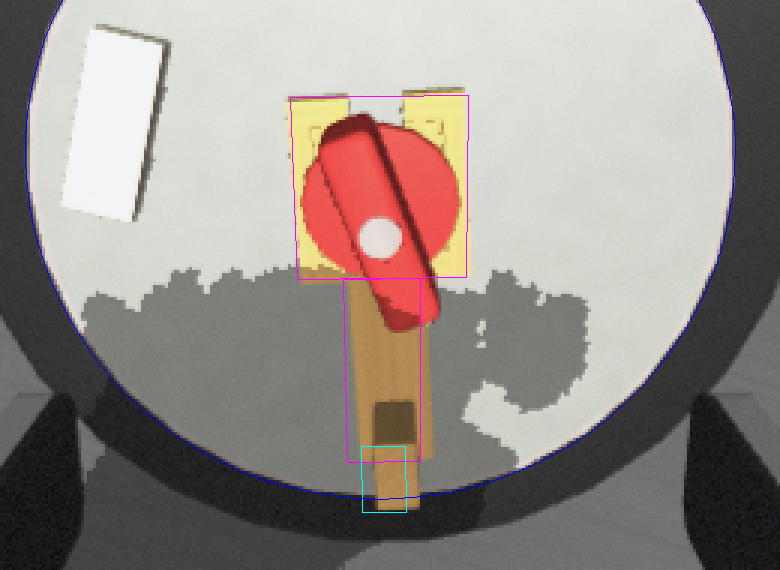

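Emit:
move_arm(
  deltas=[
    [1, -2, 0.2, 0, 0, 0, -0.05],
    [1, -4, 0.4, 2, 0, 0, -0.05],
    [1, -7, 0.4, 5, 0, 0, -0.05],
    [1, -7, 0.4, 8, 0, 0, -0.05],
    [1, -7, 0.4, 9, 0, 0, -0.05],
    [1, -7, 0.4, 9, 0, 0, -0.05],
    [1, -7, 0.4, 9, 0, 0, -0.05],
  ],
)

```text
t: 9.9
eef_pos: [445.9, 48.1, 149.8]
eef_rot: [3.084, 0.593, -0.0]
wrist_force: [0.2, 0.1, -0.4]
finger_gap: 85.5
```

```bash
python3 s.py; python3 - <<'E'
from h import *
o=sensors.get_obs();p=wristcam(read_camera('wrist'),o);save(p,'w4.png')
E
```

```text
9.9 [445.9  48.1 149.8] j [-0.89  0.54  0.89  2.16 -0.63  0.73 -0.77] M [-0.028 -0.014 -0.028] F [ 0.2  0.1 -0.4] gap 85.5 xhead 0.38 tilt [-0.     0.001 -1.   ]
```

View pics/w4.png

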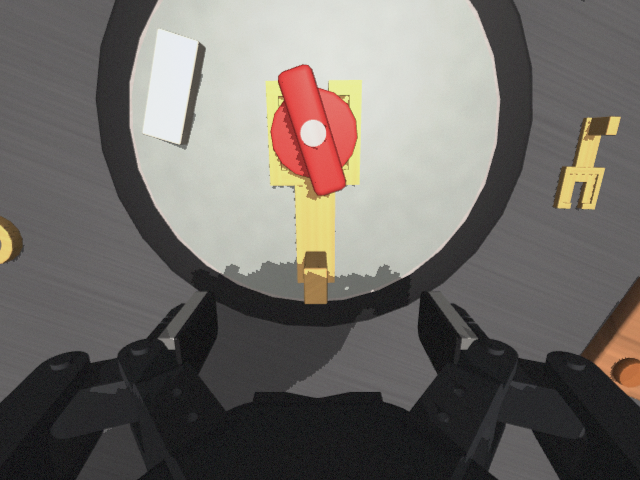

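Emit:
move_arm(
  deltas=[
    [1, -0.2, -0.06, 1.5, 0, 0, 0],
    [1, -0.2, -0.06, 3, 0, 0, 0],
    [1, -0.2, -0.06, 3.8, 0, 0, 0],
    [1, -0.2, -0.06, 3.8, 0, 0, 0],
    [0, -0.2, -0.06, 3.8, 0, 0, 0],
    [-0.5, -0.2, -0.06, 3.8, 0, 0, 0],
    [-1, -0.2, -0.06, 3.8, 0, 0, 0],
    [-1, -0.2, -0.06, 3.8, 0, 0, 0],
    [-1, -0.2, -0.06, 3.8, 0, 0, 0],
    [-1, -0.2, -0.06, 3.8, 0, 0, 0],
    [-1, -0.2, -0.06, 3.8, 0, 0, 0],
    [-1, -0.2, -0.06, 3.8, 0, 0, 0],
  ],
)

```text
t: 10.95
eef_pos: [443.1, 48.4, 111.6]
eef_rot: [-3.084, -0.594, -0.0]
wrist_force: [-2.2, 0.9, 11.3]
finger_gap: 10.7
```

```bash
python3 s.py
```

```text
10.95 [443.1  48.4 111.6] j [-0.82  0.59  0.79  2.19 -0.72  0.65 -0.7 ] M [0.192 0.573 0.077] F [-2.2  0.9 11.3] gap 10.7 xhead 0.381 tilt [ 0. -0. -1.]
```

Emit:
move_arm(
  deltas=[
    [-1, 0, 0, -0.07, 0, 0, 0],
    [-1, 0, 0, -0.07, 0, 0, 0],
    [-1, -0.2, 0, -0.07, 0, 0, 0],
    [-1, -0.5, 0, -0.07, 0, 0, 0],
    [-1, -0.8, 0, -0.07, 0, 0, 0],
    [-1, -0.8, 0, -0.07, 0, 0, 0],
  ],
)

```text
t: 11.45
eef_pos: [434.8, 45.0, 111.9]
eef_rot: [-3.085, -0.594, 0.001]
wrist_force: [1.4, -0.8, -1.7]
finger_gap: 11.0
```

```bash
python3 s.py
```

```text
11.45 [434.8  45.  111.9] j [-0.83  0.58  0.8   2.21 -0.72  0.64 -0.69] M [-0.094  0.074  0.038] F [ 1.4 -0.8 -1.7] gap 11.0 xhead 0.38 tilt [-0.001 -0.    -1.   ]
```

Emit:
move_arm(
  deltas=[
    [-1, -0.5, 0, 0, 0, 0, 0],
    [-1, -1.0, 0, 0, 0, 0, 0],
    [-1, -1.5, 0, 0, 0, 0, 0],
    [-1, -2.0, 0, 0, 0, 0, 0],
    [-1, -2.5, 0, 0, 0, 0, 0],
    [-1, -2.5, 0, 0, 0, 0, 0],
  ],
)

```text
t: 11.95
eef_pos: [411.3, 35.7, 112.0]
eef_rot: [-3.085, -0.594, 0.001]
wrist_force: [-0.6, 0.1, -1.8]
finger_gap: 10.8
```

```bash
python3 s.py
```

```text
11.95 [411.3  35.7 112. ] j [-0.83  0.55  0.8   2.27 -0.72  0.6  -0.67] M [-0.068  0.042  0.004] F [-0.6  0.1 -1.8] gap 10.8 xhead 0.38 tilt [-0. -0. -1.]
```

Emit:
move_arm(
  deltas=[
    [-1, -0.5, 0, 0, 0, 0, 0],
    [-1, -1.0, 0, 0, 0, 0, 0],
    [-1, -1.5, 0, 0, 0, 0, 0],
    [-1, -1.8, 0, 0, 0, 0, 0],
    [-1, -1.8, 0, 0, 0, 0, 0],
  ],
)

```text
t: 12.37
eef_pos: [395.0, 29.1, 112.0]
eef_rot: [-3.085, -0.594, 0.001]
wrist_force: [-0.3, -0.5, -2.6]
finger_gap: 10.8
```

```bash
python3 s.py; python3 - <<'E'
from h import *
p=read_camera('scene');cv2.imwrite('pics/s2.png',cv2.resize(cv2.cvtColor(p['pixels'][120:300,240:460],cv2.COLOR_RGB2BGR),None,fx=3,fy=3))
p=read_camera('top')
for uv in [(437,187),(521,191),(519,250),(434,246)]: print(back(p,uv,10).round(1))
s=nets.silhouettes(p,'tray')
for d in s[:1]:
    m=d['region'].astype('uint8');r=cv2.minAreaRect(cv2.findContours(m,0,2)[0][0]);b=cv2.boxPoints(r);print(d['confidence'],m.sum(),[back(p,q,10).round(1).tolist() for q in b], back(p,r[0],8).round(1))
    g=b
E
```

```text
12.37 [395.   29.1 112. ] j [-0.83  0.52  0.8   2.31 -0.72  0.58 -0.66] M [-0.03   0.067 -0.02 ] F [-0.3 -0.5 -2.6] gap 10.8 xhead 0.38 tilt [-0. -0. -1.]
[ 675.6 -226.5   10. ]
[ 671.3 -416.4   10. ]
[ 537.7 -410.1   10. ]
[ 542.1 -220.    10. ]
0.6 4967 [[547.0, -212.6, 10.0], [681.0, -222.2, 10.0], [671.3, -419.0, 10.0], [537.2, -407.4, 10.0]] [ 609.1 -315.7    8. ]
```

View pics/s2.png

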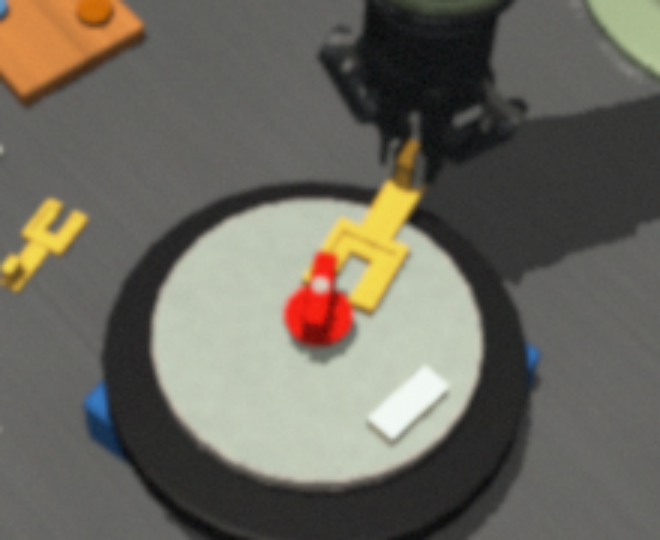

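Emit:
move_arm(
  deltas=[
    [-1, 0, 0.3, -0.3, 0, 0, 0],
    [-1, 0, 1, -0.4, 0, 0, 0],
    [-1, 0, 2.5, -0.5, 0, 0, 0],
    [-1, 0, 4.5, -1.5, 0, 0, 0],
    [-1, 0, 7, -3, 0, 0, 0],
    [-1, 0.3, 9.5, -4.5, 0, 0, -0.08],
    [-1, 0.7, 12, -5, 0, 0, -0.16],
    [-1, 1.1, 14.5, -5, 0, 0, -0.24],
    [-1, 1.5, 17, -5, 0, 0, -0.32],
    [-1, 1.9, 19.5, -5, 0, 0, -0.4],
    [-1, 2.3, 22, -5, 0, 0, -0.48],
    [-1, 2.7, 24.5, -5, 0, 0, -0.56],
    [-1, 3.1, 27, -5, 0, 0, -0.64],
    [-1, 3.5, 29.5, -5, 0, 0, -0.72],
    [-1, 3.9, 32, -5, 0, 0, -0.8],
    [-1, 4.2, 34.5, -5, 0, 0, -0.88],
    [-1, 4.5, 37, -5, 0, 0, -0.96],
    [-1, 4.8, 39.5, -5, 0, 0, -1.04],
    [-1, 5, 42, -5, 0, 0, -1.12],
    [-1, 5.2, 44, -5, 0, 0, -1.17],
  ],
)

```text
t: 14.18
eef_pos: [607.2, -362.8, 161.9]
eef_rot: [2.24, 2.203, -0.002]
wrist_force: [-0.5, 0.8, -2.2]
finger_gap: 10.6
```

```bash
python3 s.py
```

```text
14.18 [ 607.2 -362.8  161.9] j [ 0.19  0.78  0.47  1.44 -0.38  1.02  0.72] M [-0.055 -0.016 -0.034] F [-0.5  0.8 -2.2] gap 10.6 xhead 1.554 tilt [-0.001 -0.    -1.   ]
```

Emit:
move_arm(
  deltas=[
    [-1, 0, 0, 2, 0, 0, 0],
    [-1, 0, 0, 4.5, 0, 0, 0],
    [-1, 0, 0, 7, 0, 0, 0],
    [-1, 0, 0, 9.5, 0, 0, 0],
    [-1, 0, 0, 11, 0, 0, 0],
    [-1, 0, 0, 12, 0, 0, 0],
    [-1, 0, 0, 12.5, 0, 0, 0],
    [-1, 0, 0, 12.5, 0, 0, 0],
    [-1, 0, 0, 12.5, 0, 0, 0],
  ],
)

```text
t: 14.93
eef_pos: [607.8, -360.4, 38.0]
eef_rot: [2.243, 2.198, 0.0]
wrist_force: [0.6, -0.8, -1.4]
finger_gap: 10.6
```

```bash
python3 s.py; python3 - <<'E'
from h import *
o=sensors.get_obs();p=wristcam(read_camera('wrist'),o);save(p,'w5.png')
E
```

```text
14.93 [ 607.8 -360.4   38. ] j [ 0.22  0.92  0.4   1.5  -0.44  0.82  0.76] M [-0.093 -0.014  0.042] F [ 0.6 -0.8 -1.4] gap 10.6 xhead 1.551 tilt [-0.001  0.001 -1.   ]
```

View pics/w5.png

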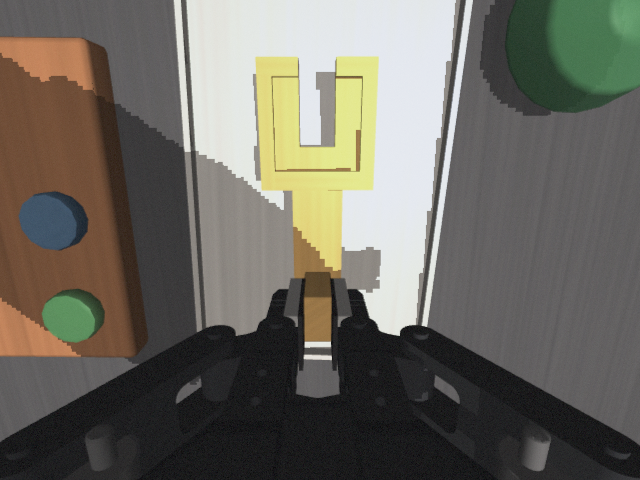

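Emit:
move_arm(
  deltas=[
    [-1, 0.1, 0, 1, 0, 0, 0],
    [-1, 0.1, 0, 1.7, 0, 0, 0],
    [-1, 0.1, 0, 2.0, 0, 0, 0],
    [-1, 0.1, 0, 2.1, 0, 0, 0],
    [-1, 0.1, 0, 2.1, 0, 0, 0],
  ],
)

```text
t: 15.4
eef_pos: [607.2, -358.8, 15.6]
eef_rot: [-2.243, -2.199, 0.0]
wrist_force: [0.2, 0.2, -2.8]
finger_gap: 10.7
```

```bash
python3 s.py
```

```text
15.4 [ 607.2 -358.8   15.6] j [ 0.22  0.95  0.39  1.5  -0.45  0.78  0.77] M [-0.088 -0.052 -0.015] F [ 0.2  0.2 -2.8] gap 10.7 xhead 1.551 tilt [ 0.    -0.001 -1.   ]
```

Emit:
move_arm(
  deltas=[
    [-1, 0, 0, 0.03, 0, 0, 0],
    [-1, 0, 0, 0.06, 0, 0, 0],
    [-1, 0, 0, 0.09, 0, 0, 0],
    [-1, 0, 0, 0.09, 0, 0, 0],
    [-1, 0, 0, 0.09, 0, 0, 0],
  ],
)

```text
t: 15.82
eef_pos: [607.5, -358.9, 15.2]
eef_rot: [2.243, 2.199, 0.0]
wrist_force: [0.1, -0.3, -2.1]
finger_gap: 10.5
```

```bash
python3 s.py
```

```text
15.82 [ 607.5 -358.9   15.2] j [ 0.22  0.95  0.39  1.5  -0.45  0.78  0.77] M [-0.086  0.049  0.038] F [ 0.1 -0.3 -2.1] gap 10.5 xhead 1.551 tilt [-0.  0. -1.]
```

Emit:
move_arm(
  deltas=[
    [-1, 0, 0, 0.04, 0, 0, 0],
    [-1, 0, 0, 0.08, 0, 0, 0],
    [-1, 0, 0, 0.1, 0, 0, 0],
    [-1, 0, 0, 0.1, 0, 0, 0],
    [-1, 0, 0, 0.1, 0, 0, 0],
  ],
)

```text
t: 16.23
eef_pos: [607.5, -358.9, 14.8]
eef_rot: [2.243, 2.199, 0.0]
wrist_force: [-2.1, 2.6, 8.1]
finger_gap: 10.6
```

```bash
python3 s.py
```

```text
16.23 [ 607.5 -358.9   14.8] j [ 0.22  0.95  0.39  1.5  -0.45  0.78  0.77] M [0.477 0.65  0.008] F [-2.1  2.6  8.1] gap 10.6 xhead 1.551 tilt [ 0.  0. -1.]
```

Emit:
move_arm(
  deltas=[
    [-1, 0, 0, -0.05, 0, 0, 0],
    [-0.5, 0, 0, -0.05, 0, 0, 0],
    [0, 0, 0, -0.05, 0, 0, 0],
    [0, 0, 0, -0.05, 0, 0, 0],
    [0, 0, 0, -0.05, 0, 0, 0],
    [0, 0, 0, -0.5, 0, 0, 0],
    [0, 0, 0, -2, 0, 0, 0],
    [0, 0, 0, -5, 0, 0, 0],
    [0, 0, 0, -9, 0, 0, 0],
    [0, 0, 0, -13, 0, 0, 0],
    [0, 0, 0, -17, 0, 0, 0],
    [0, 0, 0, -17, 0, 0, 0],
    [0, 0, 0, -17, 0, 0, 0],
  ],
)

```text
t: 17.32
eef_pos: [608.3, -359.6, 188.2]
eef_rot: [2.24, 2.196, 0.003]
wrist_force: [0.4, 0.4, -1.2]
finger_gap: 42.8
```

```bash
python3 s.py; python3 - <<'E'
from h import *
o=sensors.get_obs();p=wristcam(read_camera('wrist'),o);q=read_camera('top');q2=read_camera('scene')
a=cv2.resize(p['pixels'],(400,300));b=cv2.resize(q['pixels'],(400,300));c=cv2.resize(q2['pixels'],(400,300));d=cv2.resize(q2['pixels'][130:280,230:430],(400,300))
cv2.imwrite('pics/fin.png',cv2.cvtColor(np.vstack([np.hstack([a,b]),np.hstack([c,d])]),cv2.COLOR_RGB2BGR))
h=cv2.cvtColor(p['pixels'],cv2.COLOR_RGB2HSV)
m=((h[...,0]>15)&(h[...,0]<35)&(h[...,1]>70)).astype('uint8');m[:,:150]=0
ct=max(cv2.findContours(m,0,2)[0],key=cv2.contourArea);r=cv2.minAreaRect(ct);print(r,[back(p,x,6).round(1).tolist() for x in cv2.boxPoints(r)])
E
```

```text
17.32 [ 608.3 -359.6  188.2] j [ 0.18  0.75  0.48  1.42 -0.37  1.06  0.71] M [0.026 0.017 0.021] F [ 0.4  0.4 -1.2] gap 42.8 xhead 1.551 tilt [-0.002  0.005 -1.   ]
((314.5, 165.0), (126.0, 53.0), 90.0) [[587.3, -259.6, 6.0], [634.6, -260.6, 6.0], [634.4, -376.8, 6.0], [582.1, -375.7, 6.0]]
```

View pics/fin.png

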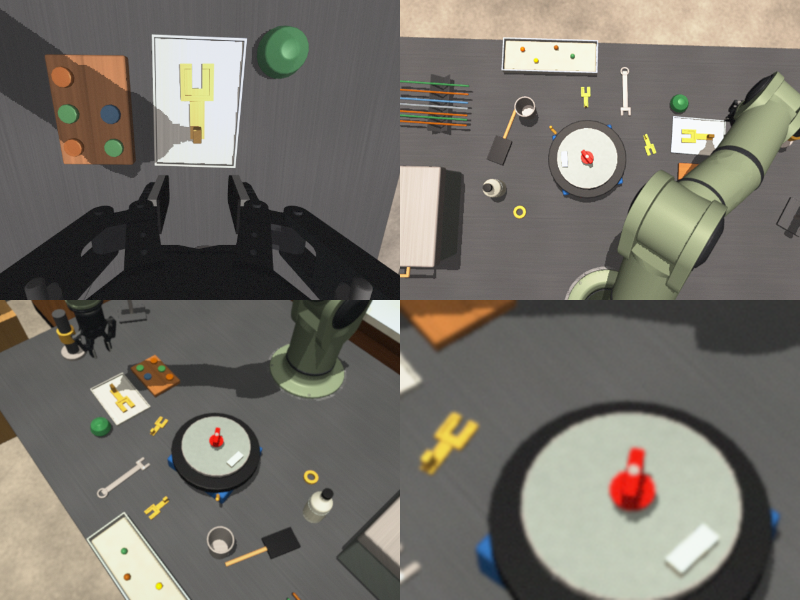

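```bash
python3 -c "
from bench import sign_off;print(sign_off())"
```

```text
the job is handed in; nothing more can be done
None
```

The job is done and handed in after about 17 s of the 72 s. The knob is backed off to its stop, and the largest keeper lies flat and centred in the tray.

- **Knob:** I turned it clockwise about 2.6 rad. Torque stayed near 0.2–0.25 N m, then rose to 0.53 N m at the stop, inside the 0.4–0.6 window, so I stopped there and let go. During that turn the side force reached about 14 N because the grip was slightly off the knob's centre. I corrected the position and it dropped to about 5 N.
- **Keeper:** I slid it about 52 mm level along its slot. Side force was under 2 N at each of the three checks, and the tool stayed level to within 0.001 rad. I then moved it sideways at low height past the knob, carried it over and set it down with about 8 N of contact.
- **Last checks:** The pictures show the keeper flat in the tray. Its measured outline is centred near (609, -318), against a tray centre of about (609, -317). The stone and the other things look unmoved, and the gripper is clear of everything.
- **Disagreements:** The knob's position differed by about 2 mm between the pictures and the grasp. The tab's position along its length differed by about 4–5 mm between two pictures. Neither caused trouble.

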